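# Seat a snap-fit filter cassette cover with the seating tool

### The arm

A 7-joint arm with a two-finger parallel gripper is mounted at the origin on a cart in front of the work surface, level with it; the furniture and walls round the work are solid. World frame = base frame: x ahead of the robot, y to its left, z up, the work surface at z = 0. Lengths are in m, angles in rad, forces in N, time in s.
With the tool pointing down it reaches from about 0.4 to 0.875 m from the base axis. Payload 4.4 kg.
Tool frame: the origin (TCP) lies midway between the tips of the shut fingers; the grasp point (between the pads) lies 19 mm behind it (manip.grip_point_offset is the distance from the TCP to the grasp point, in m); z points along the fingers, x is the direction in which the jaws open and shut, and the axes are right-handed (so a half turn about z gives the same grasp; the last joint's range is limited). The gripper opens to 85 mm and grips with 20 to 120 N. Pads are 22 mm wide; open, the fingers measure 114 mm over their backs; the gripper's body (76 mm by 85 mm) begins 54 mm behind the grasp point. The pads swing forward as they close: fully open they stand 13 mm farther back than shut.
Start: joints at [1.262, 0.628, 0.038, 1.517, -0.027, 0.996, -0.02], TCP at [0.156, -0.631, 0.231] pointing down, gripper open.
Joint ranges: [-3.06, 3.06], [-0.37, 2.12], [-1.25, 1.32], [0.18, 2.47], [-1.1, 4.24], [0.23, 1.98], [-2.94, 2.94]. Speed limits (rad/s): [2.57, 2.57, 3.14, 3.14, 3.14, 3.14, 3.14].

### API

Orientations are given as [roll, pitch, yaw] about the fixed x, y, z axes, in that order (R = Rz(yaw) Ry(pitch) Rx(roll)).
In Python, from cell import manip gives the robot as it stands.
- The arm moves only by the tool drive_tool, never from a script. Its argument "steps" is a list of rows, each a list of 7 numbers: the shift along the tool's x, y, z in units of 15 cm (1.0 is 15 cm), then the turn, a rotation vector about the tool's x, y, z in units of pi rad (1.0 is pi rad), then the opening, from -1 (shut) to 1 (fully open). In form: [[x, y, z, wx, wy, wz, jaw], ...]. A call has 1 to 5 rows; each row is the pose to reach, as a shift and turn from the pose measured when the call began, along the tool's axes at that moment, turning the shorter way round; what a row does not reach only later rows make up. A row lasts 1/12 s, in which the tool goes at most 41.7 mm and 7.16 degrees, less where a joint would pass 70% of its speed; a pose out of reach is approached as far as the arm can. A call with a number of a shift or a turn outside -1 to 1 is refused whole. A call with a gripper value outside its range is refused whole. The fingers move at their own pace and stop on an object; "grip_force" is the grip in N (left out, the last holds). Time passes only in rows, so rows that repeat a pose let the fingers close. It gives the time, the measured TCP pose, the force and the opening at its end, in the units of the state.
- manip.observe(): the state, without advancing time (a new reading comes with each control period).
- manip.capture(name): name is "scene" or "top" or "wrist"; returns the picture (420x560x3 uint8, red, green, blue); there is no depth.
- manip.camera_info(name): a dict with "K" (3x3 intrinsics, pixels), "pose" (4x4, takes a point from camera to world coordinates); the wrist camera has in their place "mount" (4x4, takes a point from camera to tool coordinates, whose origin is the TCP and whose axes are the tool frame's). Camera axes: x right, y down, z forward; pixel columns grow to the right and rows downward; lengths in m; the calibration is good to about 2 mm. A picture is of the moment at which its call begins: read the wrist's pose just before it. camera_info takes no time and is no camera call.
- manip.hand_in(): hands the job in, once; it reports no verdict.
Trained networks look in the newest picture that a camera, given by its name, has taken for a name from the list of things; names that differ only in an ending like _2 or _b are one class to them, and where a whole thing is asked for, a point or a joint stands for the part that bears it (a point fixed in the world has none). Each returns a list of dicts, best first, with "p" (0 to 1); they miss things now and then, are a little off and sometimes report something else, mostly with a low value. They report only what shows in the picture. A call takes as long as a camera call. They do not tell look-alikes from the thing itself.
- manip.look_for(target, camera): "box" ([left, top, width, height] in pixels, round what is visible of it).
The state is a dict: "clock": time; "joint_positions": joint angles; "joint_vel": joint speeds; "joint_efforts": joint torques, N m; "tcp_pos": TCP position; "orientation": TCP orientation; "contact_force": force on the tool from outside, world axes, zero at the start; "wrist_torque": the same for the moment, N m; "opening": finger opening in m.
Only numpy, scipy, OpenCV 4.12 (cv2) and the standard library are available. Lean on these libraries where they do the work, as an engineer would, in place of code of your own. Each camera call takes 0.05 s, during which the arm holds its last target.

### The job

The filter cassette in the metal block has its blue cover only set on, crooked and showing its orange skirt. Take the red-handled seating tool out of its grey rest, press the cover squarely, slowly and gently down with its foot until it clicks fully home and sits level, then stand the tool back upright in its rest. Do not press harder than the click needs (the filter inside cracks at 20 N), keep the fingers off the cover and leave the other things alone.

Things in the scene. Friction and masses are not known exactly. Their poses are not given: they have to be found in the camera images.
- nest: The holding block: fixed, dark steel, 90 x 90 x 30 mm, four screw heads on top, a round 48 mm pocket 18 mm deep in its middle with a white and blue filter cassette in it. Origin under its centre, z up. It may be on the robot's left or right, the tool rest on the other side.
- nest_top (a point): Pocket centre on the block's top face, z up. The white cassette (42 mm across) stands within 1.5 mm of it on pads of unknown height. On it sits the blue cover, 41.6 mm across, flange 5 mm thick, with a nub 8.4 mm across and 5 mm high. Not yet pressed, its flat top is 13 to 25 mm above this point at the middle (crooked: up to 2 mm more at the edge); home is 6 mm lower.
- cover_press (a joint): How far the blue cover is pressed in, m: 0 = only set on (orange skirt shows), 0.006 = home at a hard stop. It holds up to about 10 N, then gives way ever more easily; past about 5.3 mm it snaps home by itself and stays. Let go before that, it springs back up. Meeting or pressing it faster than about 8 mm/s knocks it with over 20 N.
- cover_tilt_a (a joint): Tilt of the cover about one level axis, rad; 0 = level. It starts 0.05 to 0.08 crooked. It tilts stiffly (0.04 N m, so 2 to 3 N at its edge) and stays as left; the flat foot of an upright tool levels it as it presses.
- cover_tilt_b (a joint): Tilt of the cover about the other level axis, rad; starts within 0.05 of level, otherwise the same.
- seating_tool: Seating tool, 98 mm high, 0.1 to 0.2 kg, upright; origin under the centre of its foot, z up along it. From below: flat ring foot 34 mm across, 17 mm high, with a recess 18 mm across and 13 mm deep that clears the cover's nub; aluminium neck 20 mm across; black collar 44 mm across at 40 to 46 mm; round red grip with black bands, 24 mm across, 46 to 98 mm.
- tool_grip (a point): Point on the axis of the seating tool's grip at which to grasp it, 69 mm above the underside of the foot, 23 mm above the top of the collar; z points up along the tool. A grasp from above in any yaw will do.
- rest_seat (a point): Floor centre of the round socket in the tool rest: a fixed grey block 85 x 85 x 18 mm, socket 43 mm across and 10 mm deep (floor 8 mm above the worktop), where the tool's foot stands with about 4.5 mm to spare all round. z up.
- closed_cassette_a_mid (a point): Middle of a finished, closed cassette, 42 mm across, 30 mm high, loose on the worktop; leave alone.
- closed_cassette_b_mid (a point): The other finished cassette, the same; leave alone.
- petri_0: Closed petri dish with a yellowish filling, 89 mm across, 15 mm high, loose; origin under its centre; leave alone.
- bottle_100a: Small clear bottle with a blue screw cap and pink filling, 56 mm across, 105 mm high, loose; origin under its centre; leave alone.
There are look-alikes about, which are no part of the job. What is shaped like the seating_tool but turquoise or yellow is not meant.

How it is judged:
By the outcome, as a careful person would: the job done as asked, in the order asked, and still so for the second after the job is handed in, with the robot touching nothing.
It also fails if it takes over 72 s, if anything falls off the work surface, if the arm or the gripper's body presses on something with over 40 N, if the wrist force passes 120 N, or if a joint passes its speed limit or range.

## Working session

There is one attempt and no reset: what is moved stays moved. The work goes in short steps, Python scripts to look and compute and a tool call to move; the robot and the scene stay as the last step left them, time stands still between calls to the robot, and variables do not carry over. Pictures are saved under pics/ and viewed, and the job is handed in when it is done.

Besides the shell and the picture viewer there is one more tool, called after ">>>" as name(argument=value, ...) on one line, values as JSON. drive_tool: Moves the arm, as the interface text tells. Its arguments: {"type":"object","properties":{"steps":{"type":"array"},"grip_force":{"type":"number"}},"required":["steps"]}

```bash
ls; mkdir -p pics
cat > h.py <<'E'
import numpy as np, cv2, json
from cell import manip
from scipy.spatial.transform import Rotation as R
def save(n,f):
    im=manip.capture(n); cv2.imwrite('pics/'+f,im[:,:,::-1]); return im
def T():
    s=manip.observe(); M=np.eye(4); M[:3,:3]=R.from_euler('xyz',s['orientation']).as_matrix(); M[:3,3]=s['tcp_pos']; return M
def campose(n):
    c=manip.camera_info(n)
    return np.array(c['K']), (np.array(c['pose']) if 'pose' in c else T()@np.array(c['mount']))
def ray(K,P,u,v):
    d=P[:3,:3]@np.linalg.solve(K,[u,v,1.]); return P[:3,3],d/np.linalg.norm(d)
def atz(K,P,u,v,z):
    o,d=ray(K,P,u,v); return o+d*(z-o[2])/d[2]
def proj(K,P,p):
    q=P[:3,:3].T@(np.array(p)-P[:3,3]); q=K@q; return q[:2]/q[2]
def tri(rays):
    A=np.zeros((3,3));b=np.zeros(3)
    for o,d in rays:
        M=np.eye(3)-np.outer(d,d);A+=M;b+=M@o
    p=np.linalg.solve(A,b); return p,[np.linalg.norm((np.eye(3)-np.outer(d,d))@(p-o)) for o,d in rays]
E
python3 - <<'E'
from h import *
print(manip.observe(), manip.grip_point_offset)
for n in ['scene','top','wrist']:
    save(n,n+'0.png')
    print(n,manip.camera_info(n))
    if n!='wrist':
        for t in ['seating_tool','nest','rest_seat','cover_press']:
            try: print(t,[(b['box'],round(b['p'],2)) for b in manip.look_for(t,n)][:4])
            except Exception as e: print(t,e)
print(manip.observe()['clock'])
E
```

```text
pics
{'clock': 0.0, 'joint_positions': array([ 1.26222029,  0.62933609,  0.03843886,  1.51838847, -0.02697631,
        0.99628357, -0.02001949]), 'joint_vel': array([ 1.09251108e-05, -7.59423648e-04,  7.46301455e-04, -5.97083131e-04,
       -5.87337195e-04,  5.60872555e-04, -6.44863868e-04]), 'joint_efforts': array([-5.38504919e-04, -5.63398182e+01,  1.22604702e+00, -1.93445492e+01,
        1.10106068e-02,  1.05361352e-02,  3.42145051e-05]), 'tcp_pos': array([ 0.15612997, -0.63032073,  0.230389  ]), 'orientation': array([ 3.14154968e+00,  1.89703084e-03, -1.32802488e+00]), 'contact_force': array([0.22582642, 0.48997019, 0.38967599]), 'wrist_torque': array([-0.04198124,  0.04731258,  0.02388944]), 'opening': 0.08517595372455496} 0.0187
scene {'K': array([[445.00619811,   0.        , 280.02136607],
       [  0.        , 445.00619811, 209.83692887],
       [  0.        ,   0.        ,   1.        ]]), 'pose': array([[-0.47802864, -0.56158739,  0.67535784, -0.00242238],
       [-0.87820131,  0.29171646, -0.37903031,  0.2715471 ],
       [ 0.01584565, -0.77428748, -0.6326356 ,  0.62323461
[... 1065 characters left out ...]
], 0.75)]
rest_seat [([339.1, 232.1, 30.6, 31.9], 0.58), ([349.3, 237.4, 16.9, 15.4], 0.34)]
cover_press [([185.6, 207.1, 39.3, 35.3], 0.48), ([197.1, 218.1, 15.2, 15.6], 0.47)]
wrist {'K': array([[371.81156978,   0.        , 274.81561074],
       [  0.        , 371.81156978, 212.59024639],
       [  0.        ,   0.        ,   1.        ]]), 'mount': array([[ 9.99999967e-01, -9.53110081e-05, -2.39329227e-04,
        -4.63855698e-06],
       [ 1.54347443e-04,  9.65496706e-01,  2.60415219e-01,
        -6.59762001e-02],
       [ 2.06251143e-04, -2.60415248e-01,  9.65496689e-01,
        -1.43163435e-01],
       [ 0.00000000e+00,  0.00000000e+00,  0.00000000e+00,
         1.00000000e+00]])}
0.55
```

View pics/scene0.png

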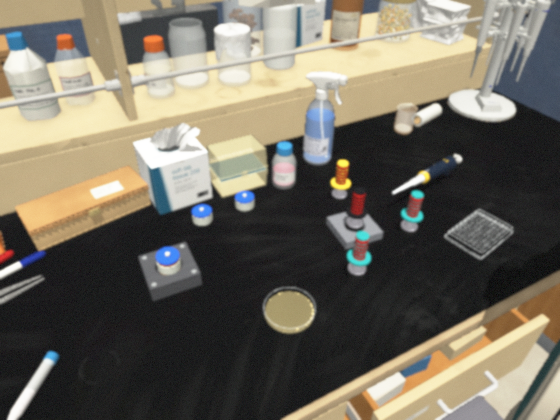

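View pics/top0.png

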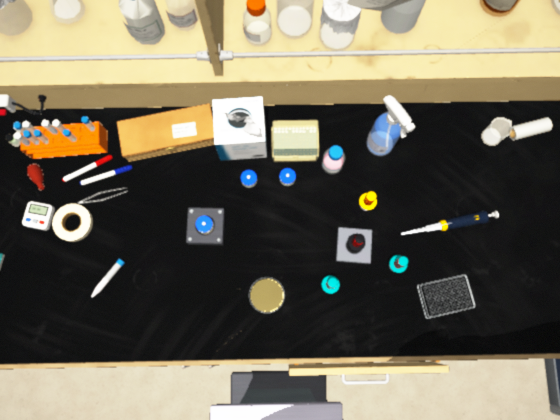

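Run:
```python
from h import *
a=cv2.imread('pics/scene0.png');b=cv2.imread('pics/top0.png')
cv2.imwrite('pics/sc_c.png',np.hstack([cv2.resize(a[150:310,120:220],(400,600),interpolation=2)[:600],cv2.resize(a[150:310,310:410],(400,600),interpolation=2)]))
cv2.imwrite('pics/tp_c.png',np.hstack([cv2.resize(b[180:300,170:240],(350,600),interpolation=2),cv2.resize(b[180:300,320:410],(450,600),interpolation=2)]))
```

```text
(no output)
```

View pics/sc_c.png

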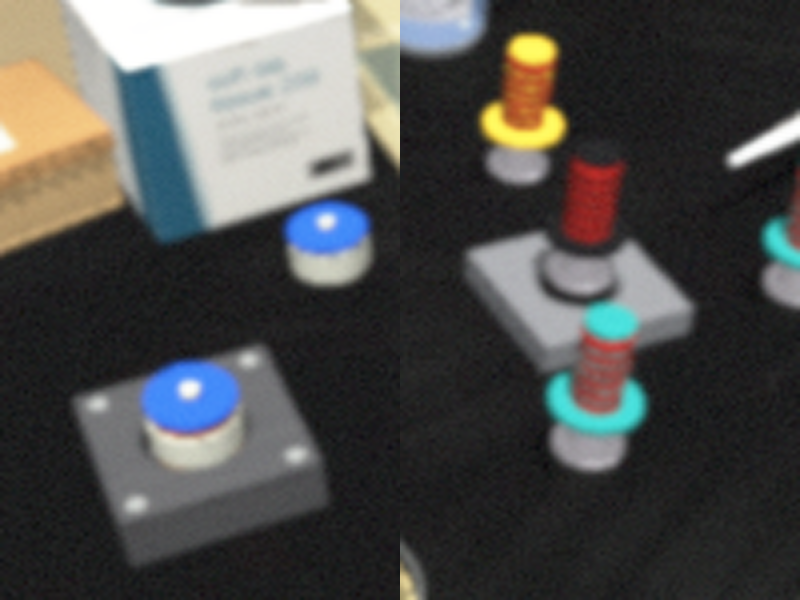

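View pics/tp_c.png

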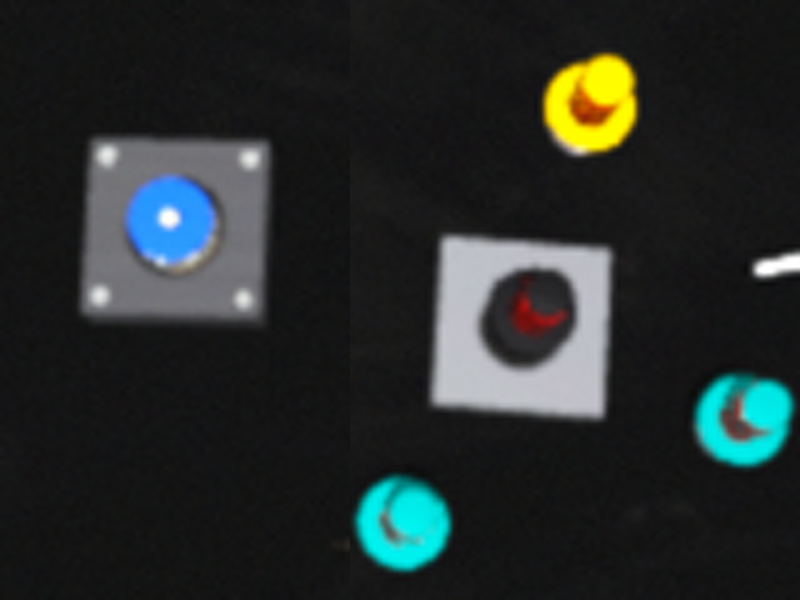

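The red tool stands in the grey rest at right (top view about (355,243), scene (358,210)). The nest is at left (top (204,225), scene (168,262)). Turquoise and yellow look-alikes stand round the rest.

Run:
```python
from h import *
Ks,Ps=campose('scene');Kt,Pt=campose('top')
def both(t,s): 
    p,e=tri([ray(Kt,Pt,*t),ray(Ks,Ps,*s)]);print(p.round(4),np.round(e,4))
c=lambda u,v:(320+(u-350)/5,180+v/5)
n=lambda u,v:(170+u/5,180+v/5)
sr=lambda u,v:(310+(u-400)/4,150+v/3.75)
sl=lambda u,v:(120+u/4,150+v/3.75)
print('tooltop');both(c(545,295),sr(600,155))
print('nub');both(n(168,218),sl(190,388))
q=[atz(Kt,Pt,*c(*x),.018) for x in [(443,237),(611,248),(604,415),(432,404)]]
print('rest',np.mean(q,0),[np.linalg.norm(q[i]-q[i-1]) for i in range(4)])
q=[atz(Kt,Pt,*n(*x),.03) for x in [(92,140),(268,143),(264,318),(83,314)]]
print('nest',np.mean(q,0),[np.linalg.norm(q[i]-q[i-1]) for i in range(4)],q)
q=[atz(Ks,Ps,*sl(*x),.03) for x in [(75,400),(263,347),(323,465),(127,520)]]
print('nest scene',np.mean(q,0))
q=[atz(Ks,Ps,*sr(*x),.018) for x in [(465,260),(603,225),(692,305),(545,348)]]
print('rest scene',np.mean(q,0))
for nm,x,z in [('tq near',(408,500),.098),('tq right',(770,400),.098),('yel',(607,78),.098)]: print(nm,atz(Kt,Pt,*c(*x),z))
# others
print(atz(Kt,Pt,249,178,.03),atz(Kt,Pt,288,176,.03),atz(Kt,Pt,333,153,.105),atz(Kt,Pt,266,296,.015))
```

```text
tooltop
[ 0.5282 -0.203   0.1062] [0.0007 0.0007]
nub
[0.5818 0.1707 0.0618] [0.0003 0.0003]
rest [ 0.52804893 -0.20400119  0.018     ] [np.float64(0.08569641643847735), np.float64(0.0854489037856401), np.float64(0.08547526226013087), np.float64(0.08632639961558895)]
nest [0.58310393 0.17136468 0.03      ] [np.float64(0.08945454208459577), np.float64(0.08943642220318195), np.float64(0.0899099118545729), np.float64(0.09072383523094296)] [array([0.62958178, 0.21489017, 0.03      ]), array([0.62627589, 0.12551487, 0.03      ]), array([0.53638186, 0.12720461, 0.03      ]), array([0.54017619, 0.21784907, 0.03      ])]
nest scene [0.58494665 0.17043353 0.03      ]
rest scene [ 0.52817511 -0.20256481  0.018     ]
tq near [ 0.43430749 -0.13491707  0.098     ]
tq right [ 0.477919   -0.30714805  0.098     ]
yel [ 0.63566014 -0.23895634  0.098     ]
[0.70573618 0.06051738 0.03      ] [ 0.70912665 -0.03982935  0.03      ] [ 0.742994   -0.14970832  0.105     ] [0.40513991 0.02123766 0.015     ]
```

>>> drive_tool(steps=[[-0.54,-0.77,0,0,0,0,1],[-0.54,-0.77,0,0,0,0,1],[-0.54,-0.77,0,0,0,0,1],[-0.54,-0.77,0,0,0,0,1]])

```text
clock: 0.88
tcp_pos: [0.2542, -0.5192, 0.2313]
orientation: [-3.138, 0.003, -1.321]
contact_force: [0.6, 0.4, -0.3]
opening: 0.0852
```

>>> drive_tool(steps=[[-0.54,-0.77,0,0,0,0,1],[-0.54,-0.77,0,0,0,0,1],[-0.54,-0.77,0,0,0,0,1],[-0.54,-0.77,0,0,0,0,1]])

```text
clock: 1.22
tcp_pos: [0.3498, -0.4078, 0.2322]
orientation: [-3.135, 0.005, -1.316]
contact_force: [-0.2, 0.6, -0.7]
opening: 0.0855
```

>>> drive_tool(steps=[[-0.54,-0.77,0,0,0,0,1],[-0.54,-0.77,0,0,0,0,1],[-0.54,-0.77,0,0,0,0,1],[-0.54,-0.77,0,0,0,0,1],[-0.54,-0.77,0,0,0,0,1]])

```text
clock: 1.63
tcp_pos: [0.446, -0.2944, 0.2336]
orientation: [-3.131, 0.006, -1.307]
contact_force: [0.3, -0.2, 0.1]
opening: 0.0854
```

```bash
cat >> h.py <<'E'
def go(x,y,z,yaw=None,up=True):
    M=T(); d=M[:3,:3].T@(np.array([x,y,z])-M[:3,3])/.15
    yw=np.arctan2(M[1,0],M[0,0]) if yaw is None else yaw
    Rt=R.from_euler('xyz',[np.pi,0,yw]).as_matrix()
    w=R.from_matrix(M[:3,:3].T@Rt).as_rotvec()/np.pi
    print('to go',d.round(4),'turn',w.round(4))
def st():
    s=manip.observe(); print('t',round(s['clock'],2),'p',s['tcp_pos'].round(4),'o',s['orientation'].round(4),'F',s['contact_force'].round(2),'tq',s['wrist_torque'].round(3),'op',round(s['opening'],4))
E
python3 - <<'E'
from h import *
st(); go(.528,-.203,.23)
E
```

```text
t 1.63 p [ 0.446  -0.2944  0.2336] o [-3.1313  0.0064 -1.3065] F [ 0.28 -0.22  0.06] tq [-0.016  0.003  0.032] op 0.0854
to go [-0.4454 -0.6867  0.0342] turn [-0.0033  0.002  -0.    ]
```

>>> drive_tool(steps=[[-0.445,-0.687,0.034,-0.0033,0.002,0,1],[-0.445,-0.687,0.034,-0.0033,0.002,0,1],[-0.445,-0.687,0.034,-0.0033,0.002,0,1],[-0.445,-0.687,0.034,-0.0033,0.002,0,1],[-0.445,-0.687,0.034,-0.0033,0.002,0,1]])

```text
clock: 2.05
tcp_pos: [0.5301, -0.1999, 0.2298]
orientation: [-3.14, 0.001, -1.3]
contact_force: [-0.1, -0.7, -0.6]
opening: 0.0852
```

Run:
```python
from h import *
st(); go(.528,-.203,.23); K,P=campose('wrist'); np.save('w1.npy',P); save('wrist','w1.png'); st()
print(proj(K,P,[.528,-.203,.106]),proj(K,P,[.528,-.203,.018]))
```

```text
t 2.05 p [ 0.5301 -0.1999  0.2298] o [-3.1404e+00  1.2000e-03 -1.3005e+00] F [-0.11 -0.72 -0.6 ] tq [-0.009  0.014  0.021] op 0.0852
to go [ 0.016   0.0188 -0.0013] turn [-0.0004  0.0004 -0.    ]
t 2.1 p [ 0.5283 -0.2026  0.2298] o [ 3.141  -0.     -1.3043] F [-0.9  -0.69  0.02] tq [-0.088  0.025  0.012] op 0.0858
[278.32772645 208.60398413] [277.62302833 186.02736972]
```

View pics/w1.png

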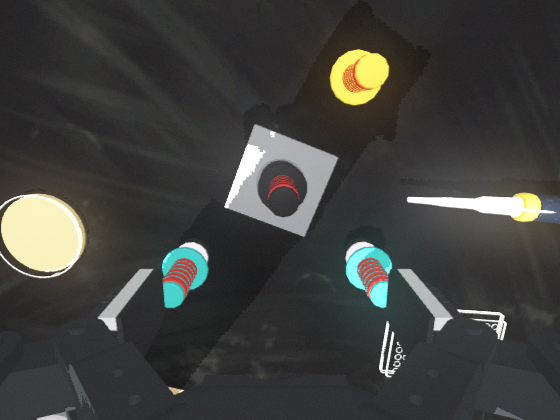

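Wrist view 1: red tool top near (285,203), rest square centred about (281,180), turquoise ones at (185,270) and (370,270) and the yellow at (360,75). The arm was still settling, so I look again at rest.

Run:
```python
from h import *
st(); K,P=campose('wrist'); np.save('w2.npy',P); im=save('wrist','w2.png'); st()
print(proj(K,P,[.528,-.203,.106]),proj(K,P,[.528,-.203,.018]))
c=im[110:250,210:350,::-1]; cv2.imwrite('pics/w2c.png',cv2.resize(c,(560,560),interpolation=2))
```

```text
t 2.1 p [ 0.5283 -0.2026  0.2298] o [ 3.141  -0.     -1.3043] F [-0.9  -0.69  0.02] tq [-0.088  0.025  0.012] op 0.0858
t 2.15 p [ 0.5272 -0.2043  0.2299] o [ 3.1403e+00 -6.0000e-04 -1.3073e+00] F [-1.3  -0.56  0.46] tq [-0.001  0.03   0.034] op 0.0857
[275.28521481 205.05992551] [275.19033074 183.11629737]
```

View pics/w2c.png

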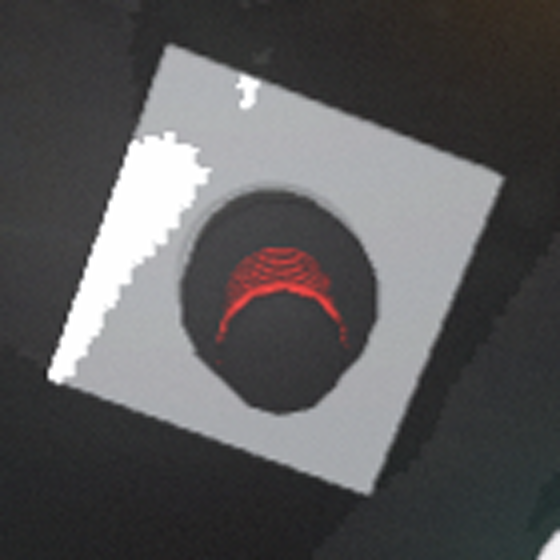

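>>> drive_tool(steps=[[0,0,0,0,0,0,1],[0,0,0,0,0,0,1],[0,0,0,0,0,0,1],[0,0,0,0,0,0,1]])

```text
clock: 2.48
tcp_pos: [0.5266, -0.2054, 0.23]
orientation: [3.14, -0.001, -1.309]
contact_force: [0.2, 0.2, -0.2]
opening: 0.0857
```

Run:
```python
from h import *
st(); K,P=campose('wrist'); np.save('w3.npy',P); im=save('wrist','w3.png'); st()
print(proj(K,P,[.528,-.203,.106]),proj(K,P,[.528,-.203,.018]))
c=im[110:250,210:350,::-1]; cv2.imwrite('pics/w3c.png',cv2.resize(c,(560,560),interpolation=2))
```

```text
t 2.48 p [ 0.5266 -0.2054  0.23  ] o [ 3.1401e+00 -9.0000e-04 -1.3091e+00] F [ 0.21  0.18 -0.15] tq [0.015 0.021 0.018] op 0.0857
t 2.53 p [ 0.5268 -0.2051  0.23  ] o [ 3.1402e+00 -8.0000e-04 -1.3087e+00] F [-0.34 -0.85  0.11] tq [ 0.028 -0.001 -0.047] op 0.0854
[272.14927695 201.83690717] [272.71477025 180.54684696]
```

View pics/w3c.png

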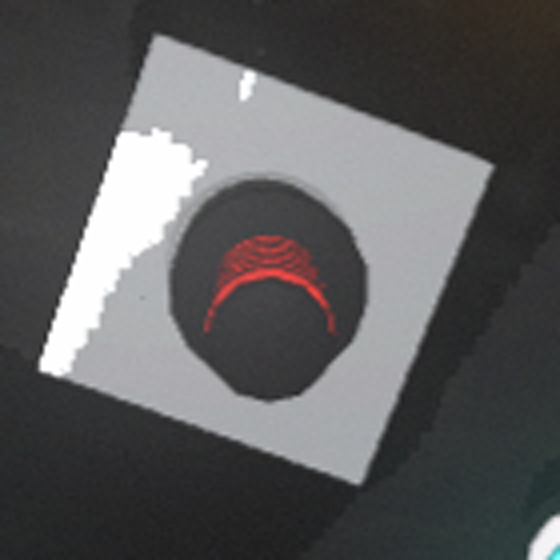

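Top view crop: tool top disc at full-image (277.5,194.5), rest square centre (275.5,176), a few mm off the fixed cameras' estimate. I'll go lower and re-measure from a second wrist place.

Run:
```python
from h import *
st(); go(.530,-.204,.135)
```

```text
t 2.53 p [ 0.5268 -0.2051  0.23  ] o [ 3.1402e+00 -8.0000e-04 -1.3087e+00] F [-0.34 -0.85  0.11] tq [ 0.028 -0.001 -0.047] op 0.0854
to go [-0.0017 -0.0234  0.6335] turn [ 0.0004 -0.0003 -0.    ]
```

>>> drive_tool(steps=[[-0.002,-0.023,0.2,0,0,0,1],[-0.002,-0.023,0.4,0,0,0,1],[-0.002,-0.023,0.55,0,0,0,1],[-0.002,-0.023,0.633,0,0,0,1],[-0.002,-0.023,0.633,0,0,0,1]])

```text
clock: 2.95
tcp_pos: [0.5277, -0.2035, 0.1322]
orientation: [3.135, 0.002, -1.309]
contact_force: [-0.2, 0.5, -0.6]
opening: 0.0854
```

>>> drive_tool(steps=[[0,0,0,0,0,0,1],[0,0,0,0,0,0,1],[0,0,0,0,0,0,1]])

```text
clock: 3.2
tcp_pos: [0.5284, -0.2038, 0.1333]
orientation: [3.137, 0.001, -1.309]
contact_force: [0.3, 0.3, -0.1]
opening: 0.0857
```

Run:
```python
from h import *
st(); K,P=campose('wrist'); np.save('w4.npy',P); im=save('wrist','w4.png'); st()
print(proj(K,P,[.530,-.204,.106]),proj(K,P,[.530,-.204,.018]))
c=im[90:300,130:420,::-1]; cv2.imwrite('pics/w4c.png',cv2.resize(c,(725,525),interpolation=2))
a=save('scene','s4.png')[120:270,300:420,::-1]; b=save('top','t4.png')[190:290,310:400,::-1]
cv2.imwrite('pics/st4.png',np.hstack([cv2.resize(a,(400,500),interpolation=2),cv2.resize(b,(400,500),interpolation=2)]))
```

```text
t 3.2 p [ 0.5284 -0.2038  0.1333] o [ 3.1369e+00  1.4000e-03 -1.3092e+00] F [ 0.31  0.3  -0.11] tq [-0.009 -0.065 -0.034] op 0.0857
t 3.25 p [ 0.5285 -0.2038  0.1334] o [ 3.1371e+00  1.2000e-03 -1.3091e+00] F [-0.47 -0.56  0.2 ] tq [-0.045 -0.039  0.034] op 0.0853
[276.16938818 248.96199657] [275.93182983 204.80594073]
```

View pics/w4c.png

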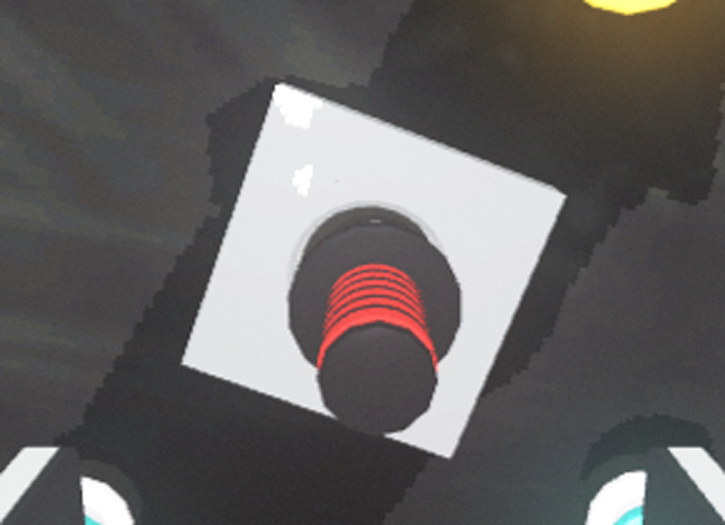

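View pics/st4.png

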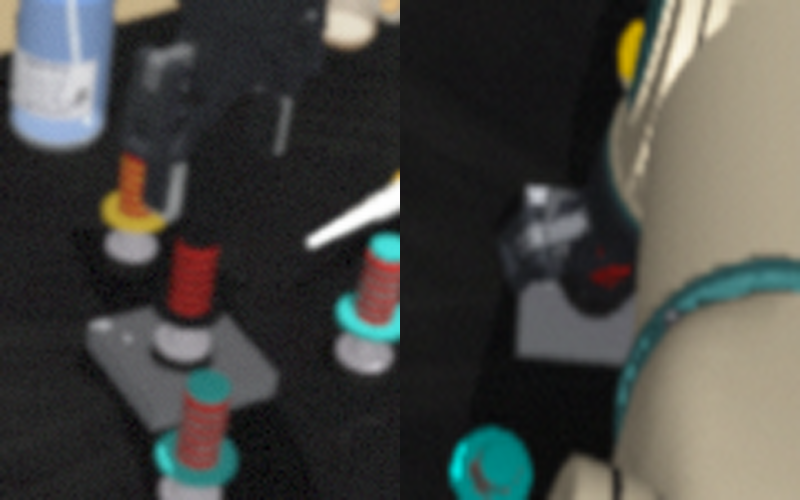

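Run:
```python
from h import *
M=T();K,P=campose('scene')
for s in(-1,1):
  for xx in (.0425,.057):
   for yy in (-.011,.011):
    p=M@np.array([s*xx,yy,-.013,1]); print(s,xx,yy,proj(K,P,p[:3]).round(1))
for p in ([.534,-.205,.106],[.528,-.203,.106],[.533,-.2045,.018]): print(proj(K,P,p))
a=cv2.imread('pics/s4.png')[130:240,330:410]; cv2.imwrite('pics/s4z.png',cv2.resize(a,(582,800),interpolation=2)[:600])
```

```text
-1 0.0425 -0.011 [343.6 180.4]
-1 0.0425 0.011 [352.9 185.6]
-1 0.057 -0.011 [338.5 183.5]
-1 0.057 0.011 [347.8 188.8]
1 0.0425 -0.011 [371.8 163.5]
1 0.0425 0.011 [380.9 168.1]
1 0.057 -0.011 [376.3 160.8]
1 0.057 0.011 [385.4 165.3]
[358.72158087 189.49414731]
[359.73082018 191.41395689]
[353.40601825 223.822403  ]
```

View pics/s4z.png

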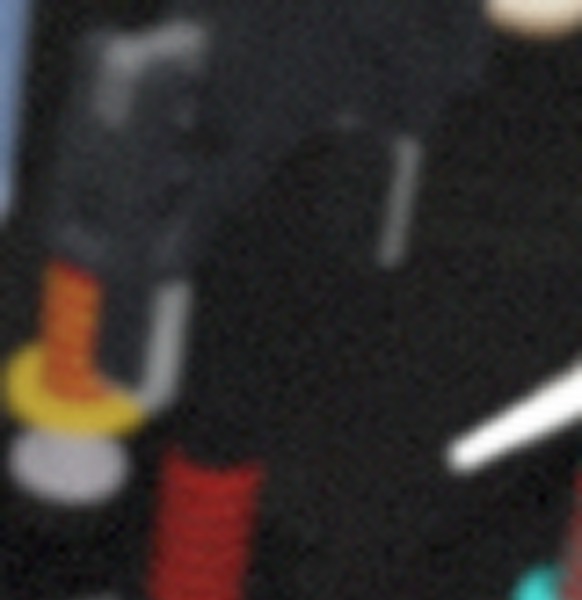

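Run:
```python
from h import *
st(); go(.5315,-.2045,.060)
```

```text
t 3.35 p [ 0.5283 -0.2037  0.1332] o [ 3.1369e+00  1.4000e-03 -1.3090e+00] F [-0.03  0.68 -0.59] tq [0.01  0.032 0.025] op 0.0855
to go [ 0.0113 -0.0212  0.4881] turn [0.0015 0.0004 0.    ]
```

>>> drive_tool(steps=[[0.011,-0.021,0.1,0.0015,0.0004,0,1],[0.011,-0.021,0.2,0.0015,0.0004,0,1],[0.011,-0.021,0.3,0.0015,0.0004,0,1],[0.011,-0.021,0.4,0.0015,0.0004,0,1],[0.011,-0.021,0.488,0.0015,0.0004,0,1]])

```text
clock: 3.77
tcp_pos: [0.5318, -0.2045, 0.0598]
orientation: [-3.141, -0.0, -1.309]
contact_force: [1.1, 0.1, -0.1]
opening: 0.0853
```

>>> drive_tool(steps=[[0,0,0.01,0,0,0,1],[0,0,0.01,0,0,0,1]])

```text
clock: 3.93
tcp_pos: [0.5316, -0.2044, 0.0581]
orientation: [-3.141, 0.0, -1.309]
contact_force: [0.1, 0.4, -0.4]
opening: 0.0856
```

Run:
```python
from h import *
st(); go(.5315,-.2045,.060); im=save('wrist','w5.png'); save('scene','s5.png')
```

```text
t 3.93 p [ 0.5316 -0.2044  0.0581] o [-3.1415e+00  2.0000e-04 -1.3089e+00] F [ 0.08  0.36 -0.43] tq [ 0.013  0.085 -0.036] op 0.0856
to go [ 0.0005  0.0006 -0.0129] turn [-0.      0.0001 -0.    ]
```

View pics/w5.png

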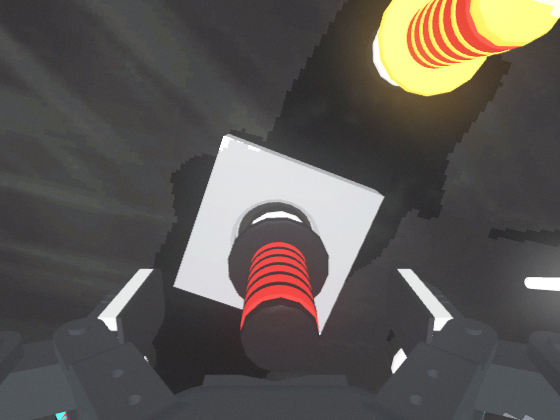

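Wrist view: red grip between the open fingers, top disc about (281,334), fingers at u 128–440; collar below the tips. Slight nudge, then close.

>>> drive_tool(steps=[[0.003,-0.01,-0.012,0,0,0,0.2],[0.003,-0.01,-0.012,0,0,0,-0.2],[0.003,-0.01,-0.012,0,0,0,-0.4],[0.003,-0.01,-0.012,0,0,0,-0.6],[0.003,-0.01,-0.012,0,0,0,-0.7]], grip_force=40)

```text
clock: 4.45
tcp_pos: [0.5341, -0.2048, 0.0612]
orientation: [-3.139, -0.001, -1.309]
contact_force: [0.7, 0.3, -0.2]
opening: 0.0256
```

>>> drive_tool(steps=[[0,0,0,0,0,0,-1],[0,0,0,0,0,0,-1],[0,0,0,0,0,0,-1],[0,0,0,0,0,0,-1]], grip_force=80)

```text
clock: 4.78
tcp_pos: [0.5342, -0.205, 0.0614]
orientation: [-3.139, -0.002, -1.309]
contact_force: [0.2, -0.5, 2.6]
opening: 0.0226
```

Run:
```python
from h import *
st(); im=save('wrist','w6.png'); st()
```

```text
t 4.78 p [ 0.5342 -0.205   0.0614] o [-3.139e+00 -1.600e-03 -1.309e+00] F [ 0.21 -0.46  2.55] tq [-0.001  0.037  0.076] op 0.0226
t 4.83 p [ 0.5343 -0.205   0.0614] o [-3.1390e+00 -1.6000e-03 -1.3091e+00] F [ 0.04 -0.58  3.26] tq [-0.033  0.034 -0.023] op 0.0223
```

View pics/w6.png

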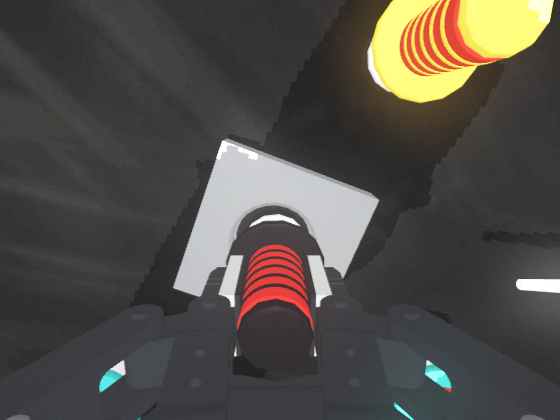

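Wrist view: tool centred between the pads, top disc around (275,335). Lift.

>>> drive_tool(steps=[[0,0,-0.05,0,0,0,-1],[0,0,-0.15,0,0,0,-1],[0,0,-0.3,0,0,0,-1],[0,0,-0.5,0,0,0,-1],[0,0,-0.7,0,0,0,-1]])

```text
clock: 5.25
tcp_pos: [0.5328, -0.2044, 0.1669]
orientation: [-3.141, 0.0, -1.309]
contact_force: [0.6, -0.5, -1.8]
opening: 0.0225
```

>>> drive_tool(steps=[[0,0,-0.15,0,0,0,-1],[0,0,-0.15,0,0,0,-1],[0,0,-0.15,0,0,0,-1]])

```text
clock: 5.5
tcp_pos: [0.5332, -0.2044, 0.1906]
orientation: [-3.139, -0.001, -1.309]
contact_force: [-0.6, 1.3, -2.3]
opening: 0.0224
```

Run:
```python
from h import *
st(); im=save('scene','s7.png'); save('wrist','w7.png')
a=im[60:280,280:440,::-1]; cv2.imwrite('pics/s7z.png',cv2.resize(a,(436,600),interpolation=2))
go(.583,.171,.18)
```

```text
t 5.5 p [ 0.5332 -0.2044  0.1906] o [-3.1394e+00 -1.1000e-03 -1.3089e+00] F [-0.58  1.27 -2.29] tq [-0.002 -0.035  0.062] op 0.0224
to go [-2.3254 -0.9782  0.0574] turn [0.0006 0.0005 0.    ]
```

View pics/s7z.png

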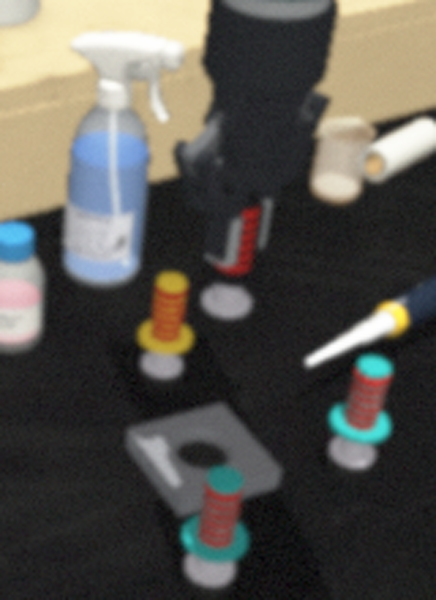

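View pics/w7.png

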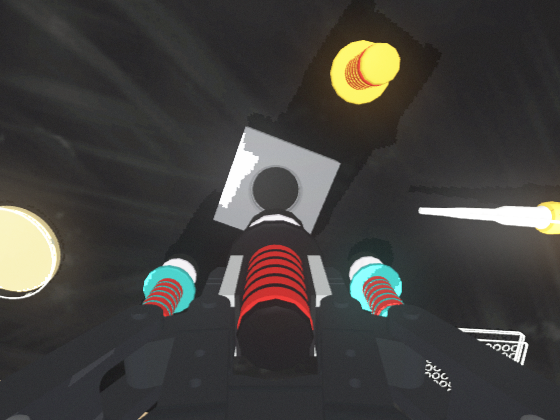

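>>> drive_tool(steps=[[-0.26,-0.1,0,0,0,0,-1],[-0.52,-0.2,0,0,0,0,-1],[-0.78,-0.3,0,0,0,0,-1],[-0.78,-0.3,0,0,0,0,-1]])

```text
clock: 5.93
tcp_pos: [0.5447, -0.0672, 0.1865]
orientation: [3.139, 0.01, -1.296]
contact_force: [-0.1, 1.1, -2.3]
opening: 0.0223
```

>>> drive_tool(steps=[[-0.26,-0.1,0,0,0,0,-1],[-0.52,-0.2,0,0,0,0,-1],[-0.78,-0.3,0,0,0,0,-1],[-0.78,-0.3,0,0,0,0,-1]])

```text
clock: 6.27
tcp_pos: [0.5552, 0.0663, 0.1859]
orientation: [3.137, 0.016, -1.287]
contact_force: [0.8, 0.9, -2.7]
opening: 0.0225
```

Run:
```python
from h import *
st(); print(manip.observe()['joint_positions'].round(2))
go(.560,.171,.19,-1.309)
```

```text
t 6.27 p [0.5552 0.0663 0.1859] o [ 3.1375  0.0159 -1.2869] F [ 0.83  0.91 -2.7 ] tq [ 0.039 -0.046 -0.034] op 0.0225
[-0.16  0.56 -0.    1.82 -0.02  0.77 -1.43]
to go [-0.6611 -0.2264 -0.0176] turn [0.0014 0.0051 0.0071]
```

>>> drive_tool(steps=[[-0.25,-0.09,-0.017,0.0014,0.005,0.007,-1],[-0.5,-0.17,-0.017,0.0014,0.005,0.007,-1],[-0.66,-0.226,-0.017,0.0014,0.005,0.007,-1],[-0.66,-0.226,-0.017,0.0014,0.005,0.007,-1],[-0.66,-0.226,-0.017,0.0014,0.005,0.007,-1]])

```text
clock: 6.68
tcp_pos: [0.5585, 0.1733, 0.1881]
orientation: [3.139, 0.001, -1.303]
contact_force: [0.3, -0.8, -1.7]
opening: 0.0219
```

>>> drive_tool(steps=[[0,0,0,0,0,0,-1],[0,0,0,0,0,0,-1],[0,0,0,0,0,0,-1],[0,0,0,0,0,0,-1]])

```text
clock: 7.02
tcp_pos: [0.5586, 0.1717, 0.1878]
orientation: [3.138, 0.0, -1.306]
contact_force: [-0.2, 0.3, -2.1]
opening: 0.0225
```

Run:
```python
from h import *
st(); K,P=campose('wrist'); im=save('wrist','w8.png'); st()
print(proj(K,P,[.5818,.1707,.060]),proj(K,P,[.5831,.1714,.03]))
```

```text
t 7.02 p [0.5586 0.1717 0.1878] o [ 3.1379e+00  4.0000e-04 -1.3057e+00] F [-0.19  0.31 -2.06] tq [ 0.012 -0.027 -0.042] op 0.0225
t 7.07 p [0.5587 0.172  0.188 ] o [ 3.1382e+00  5.0000e-04 -1.3053e+00] F [-0.49 -0.05 -0.8 ] tq [ 0.041 -0.027  0.056] op 0.0221
[284.60117184 173.54773532] [283.28227394 165.76585685]
```

View pics/w8.png

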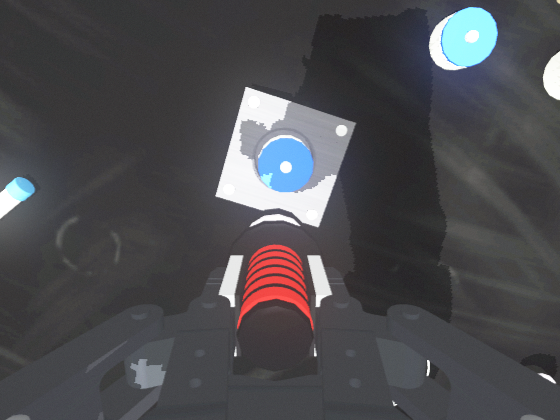

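Wrist view: cover nub at (286,167), nest square centred (284,158), tool foot at (273,220) in front of it. Wrist and fixed cameras agree on the nub-to-tool displacement within 2 mm, so I use that for alignment.

Run:
```python
from h import *
st(); go(.587,.170,.15,-1.309)
```

```text
t 7.07 p [0.5587 0.172  0.188 ] o [ 3.1382e+00  5.0000e-04 -1.3053e+00] F [-0.49 -0.05 -0.8 ] tq [ 0.041 -0.027  0.056] op 0.0221
to go [ 0.0628 -0.1795  0.2527] turn [0.0011 0.0002 0.0012]
```

>>> drive_tool(steps=[[0.02,-0.06,0.06,0.001,0,0.001,-1],[0.04,-0.12,0.12,0.001,0,0.001,-1],[0.062,-0.18,0.2,0.001,0,0.001,-1],[0.062,-0.18,0.25,0.001,0,0.001,-1],[0.062,-0.18,0.25,0.001,0,0.001,-1]])

```text
clock: 7.48
tcp_pos: [0.5862, 0.1691, 0.1476]
orientation: [3.137, -0.0, -1.31]
contact_force: [0.9, 0.3, -2.4]
opening: 0.0223
```

>>> drive_tool(steps=[[0,0,0,0,0,0,-1],[0,0,0,0,0,0,-1],[0,0,0,0,0,0,-1]])

```text
clock: 7.73
tcp_pos: [0.5861, 0.1692, 0.1479]
orientation: [3.137, 0.0, -1.309]
contact_force: [-0.5, -0.0, -0.6]
opening: 0.0225
```

Run:
```python
from h import *
st(); go(.587,.170,.1254,-1.309)
im=save('scene','s9.png');a=im[140:320,110:230,::-1]; cv2.imwrite('pics/s9z.png',cv2.resize(a,(400,600),interpolation=2))
im=save('wrist','w9.png'); K,P=campose('scene')
M=T()
for z in(.08,.085): print(proj(K,P,(M@[0,0,-(z-.1),1])[:3]))
print('foot centre',proj(K,P,[M[0,3],M[1,3],M[2,3]-.0534]))
```

```text
t 7.73 p [0.5861 0.1692 0.1479] o [ 3.1371e+00  1.0000e-04 -1.3094e+00] F [-0.55 -0.   -0.59] tq [ 0.015 -0.031 -0.005] op 0.0225
to go [-0.0036 -0.0081  0.1497] turn [ 0.0014  0.     -0.0001]
[161.59807882 223.43081552]
[161.13794036 221.17458956]
foot centre [164.51817015 237.96972867]
```

View pics/s9z.png

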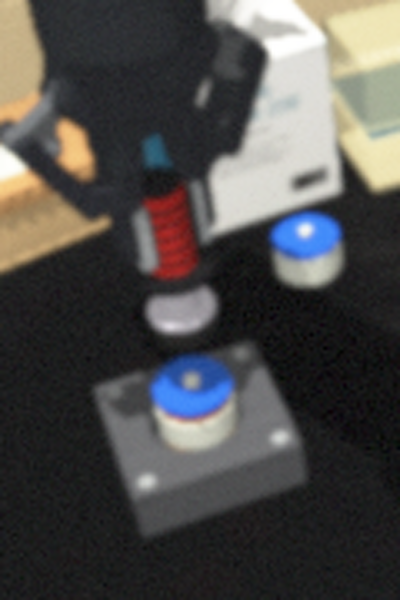

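View pics/w9.png

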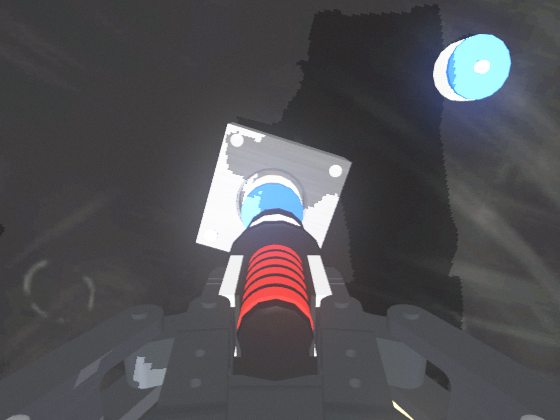

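Run:
```python
from h import *
K,P=campose('scene'); M=T(); t=M[:3,3]
b=np.array([t[0],t[1],t[2]-.0534]); p0=proj(K,P,b)
for d in np.eye(3)*.005: print(d, (proj(K,P,b+d)-p0).round(2))
img=cv2.imread('pics/s9.png'); S=6; x0,y0=140,205
c=cv2.resize(img[y0:305,x0:210],(70*S,100*S),interpolation=2)
th=np.linspace(0,2*np.pi,60)
def circ(c0,r,col,im):
    pts=np.array([(proj(K,P,[c0[0]+r*np.cos(a),c0[1]+r*np.sin(a),c0[2]])-[x0,y0]+.5)*S for a in th]).astype(int); cv2.polylines(im,[pts],True,col,1)
c2=c.copy()
circ(b,.017,(0,255,0),c); circ(b+[0,0,.017],.017,(0,255,255),c)
circ(b+[0,0,.017],.010,(0,255,255),c)
circ([.5818,.1707,.055],.0208,(0,0,255),c); circ([.587,.170,.055],.0208,(255,0,255),c)
circ([.5831,.1714,.03],.024,(255,255,0),c)
cv2.imwrite('pics/ov9.png',np.hstack([c,c2])[:, :800])
```

```text
[0.005 0.    0.   ] [-0.87 -1.74]
[0.    0.005 0.   ] [-2.83  0.91]
[0.    0.    0.005] [-0.43 -2.13]
```

View pics/ov9.png

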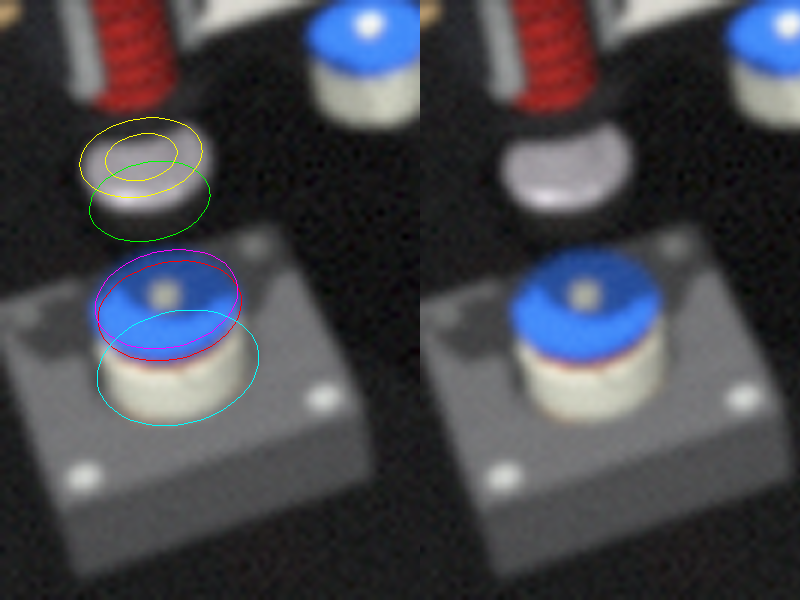

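Run:
```python
from h import *
K,P=campose('scene'); S=6
th=np.linspace(0,2*np.pi,60)
def tool(im,x,y,z,x0,y0,col):
    for r,h in [(.017,0),(.017,.017),(.022,.040),(.022,.046),(.012,.046),(.012,.098)]:
        pts=np.array([(proj(K,P,[x+r*np.cos(a),y+r*np.sin(a),z+h])-[x0,y0]+.5)*S for a in th]).astype(int); cv2.polylines(im,[pts],True,col,1)
def panel(f,x0,y0,w,h,tools):
    img=cv2.imread('pics/'+f); c=cv2.resize(img[y0:y0+h,x0:x0+w],(w*S,h*S),interpolation=2)
    for t in tools: tool(c,*t,x0,y0,(0,255,0))
    return c
A=panel('scene0.png',325,180,66,100,[(.534,-.205,.008),(.4343,-.1349,0)])
B=panel('s9.png',135,190,66,100,[(.5861,.1692,.1479-.0534)])
cv2.imwrite('pics/ov10.png',np.hstack([A,B]))
```

```text
(no output)
```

View pics/ov10.png

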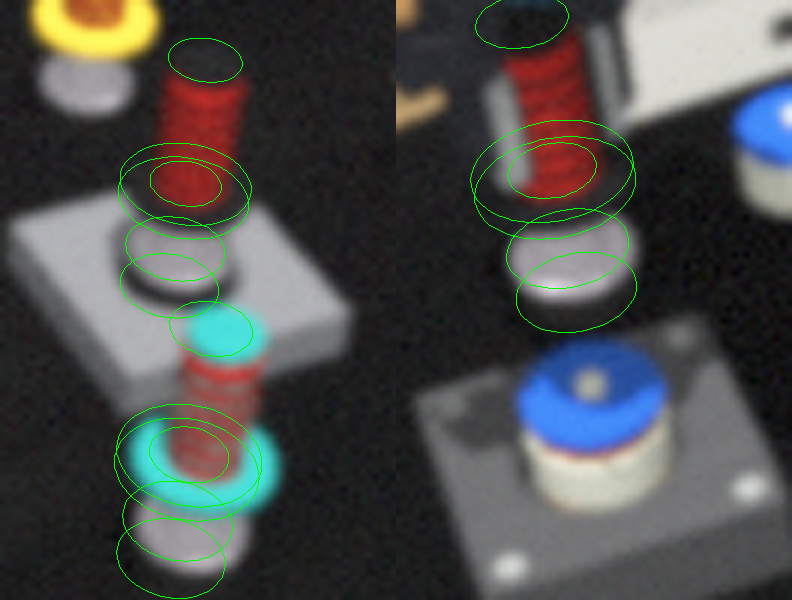

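Overlay: the foot's lower rim reads dark in every picture (also on the standing look-alikes), so the outline agrees with the model; foot centre (164.5,234) is above nub (167,254), lateral match within ~2 mm. Descending to a few mm above.

>>> drive_tool(steps=[[-0.002,-0.004,0.03,0.002,0,0,-1],[-0.004,-0.008,0.06,0.002,0,0,-1],[-0.004,-0.008,0.09,0.002,0,0,-1],[-0.004,-0.008,0.12,0.002,0,0,-1],[-0.004,-0.008,0.14,0.002,0,0,-1]])

```text
clock: 8.25
tcp_pos: [0.5868, 0.1701, 0.1263]
orientation: [-3.14, 0.0, -1.309]
contact_force: [-0.4, 0.2, -1.8]
opening: 0.0222
```

>>> drive_tool(steps=[[0,0,0,0,0,0,-1],[0,0,0,0,0,0,-1],[0,0,0,0,0,0,-1]])

```text
clock: 8.5
tcp_pos: [0.5869, 0.1701, 0.1263]
orientation: [-3.14, 0.0, -1.309]
contact_force: [0.2, 0.2, -2.3]
opening: 0.0221
```

Run:
```python
from h import *
st(); 
im=save('scene','s10.png');a=im[190:310,125:215,::-1]; b=save('top','t10.png')[170:270,150:250,::-1]
w=save('wrist','w10.png')[130:290,180:370,::-1]
cv2.imwrite('pics/z10.png',np.hstack([cv2.resize(a,(375,500),interpolation=2),cv2.resize(w,(425,500),interpolation=2)]))
for _ in range(3): st()
```

```text
t 8.5 p [0.5869 0.1701 0.1263] o [-3.1400e+00  1.0000e-04 -1.3092e+00] F [ 0.22  0.21 -2.27] tq [-0.009 -0.069  0.029] op 0.0221
t 8.65 p [0.587  0.1701 0.1265] o [-3.1396e+00  1.0000e-04 -1.3093e+00] F [ 0.25  0.09 -2.09] tq [-0.029 -0.    -0.046] op 0.0222
t 8.65 p [0.587  0.1701 0.1265] o [-3.1396e+00  1.0000e-04 -1.3093e+00] F [ 0.25  0.09 -2.09] tq [-0.029 -0.    -0.046] op 0.0222
t 8.65 p [0.587  0.1701 0.1265] o [-3.1396e+00  1.0000e-04 -1.3093e+00] F [ 0.25  0.09 -2.09] tq [-0.029 -0.    -0.046] op 0.0222
```

View pics/z10.png

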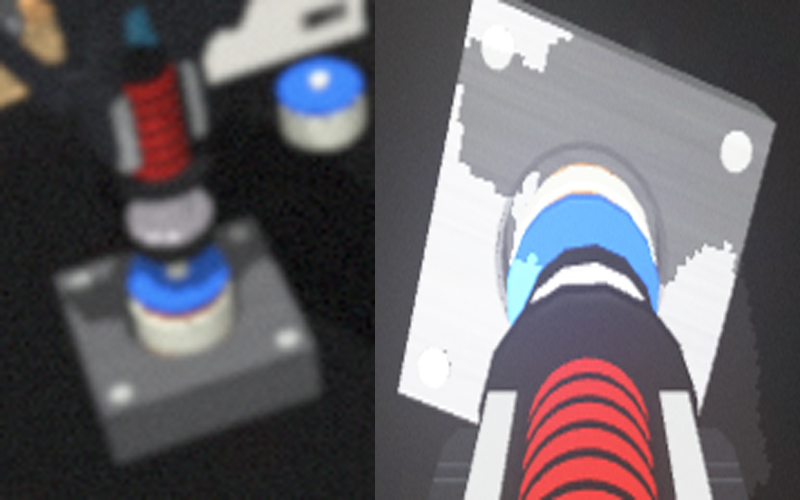

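Foot hovers concentric over the cover (wrist view: cover and foot laterally aligned within ~1 mm). Now slow approach.

>>> drive_tool(steps=[[0,0,0.008,0,0,0,-1],[0,0,0.016,0,0,0,-1],[0,0,0.024,0,0,0,-1],[0,0,0.032,0,0,0,-1],[0,0,0.04,0,0,0,-1]])

```text
clock: 9.07
tcp_pos: [0.587, 0.1701, 0.1204]
orientation: [-3.14, 0.0, -1.309]
contact_force: [0.3, 0.8, -1.6]
opening: 0.0227
```

>>> drive_tool(steps=[[0,0,0.003,0,0,0,-1],[0,0,0.006,0,0,0,-1],[0,0,0.009,0,0,0,-1],[0,0,0.012,0,0,0,-1],[0,0,0.015,0,0,0,-1]])

```text
clock: 9.48
tcp_pos: [0.5871, 0.1701, 0.1182]
orientation: [-3.14, 0.0, -1.309]
contact_force: [-0.6, 0.7, -2.2]
opening: 0.0221
```

>>> drive_tool(steps=[[0,0,0.003,0,0,0,-1],[0,0,0.006,0,0,0,-1],[0,0,0.009,0,0,0,-1],[0,0,0.012,0,0,0,-1],[0,0,0.015,0,0,0,-1]])

```text
clock: 9.9
tcp_pos: [0.5871, 0.1702, 0.1159]
orientation: [-3.139, 0.0, -1.309]
contact_force: [0.2, 0.1, -0.7]
opening: 0.0222
```

>>> drive_tool(steps=[[0,0,0.003,0,0,0,-1],[0,0,0.006,0,0,0,-1],[0,0,0.009,0,0,0,-1],[0,0,0.012,0,0,0,-1],[0,0,0.015,0,0,0,-1]])

```text
clock: 10.32
tcp_pos: [0.5871, 0.1701, 0.1135]
orientation: [-3.14, 0.0, -1.309]
contact_force: [1.0, -1.0, -1.9]
opening: 0.0226
```

>>> drive_tool(steps=[[0,0,0.003,0,0,0,-1],[0,0,0.006,0,0,0,-1],[0,0,0.009,0,0,0,-1]])

```text
clock: 10.57
tcp_pos: [0.5871, 0.1702, 0.1122]
orientation: [-3.14, 0.0, -1.309]
contact_force: [-0.3, 0.2, -1.9]
opening: 0.0227
```

Run:
```python
from h import *
st()
a=save('scene','s11.png')[190:310,125:215,::-1]
w=save('wrist','w11.png')[130:290,180:370,::-1]
cv2.imwrite('pics/z11.png',np.hstack([cv2.resize(a,(375,500),interpolation=2),cv2.resize(w,(425,500),interpolation=2)]))
```

```text
t 10.57 p [0.5871 0.1702 0.1122] o [-3.1395e+00  2.0000e-04 -1.3092e+00] F [-0.28  0.2  -1.88] tq [-0.033 -0.016  0.005] op 0.0227
```

View pics/z11.png

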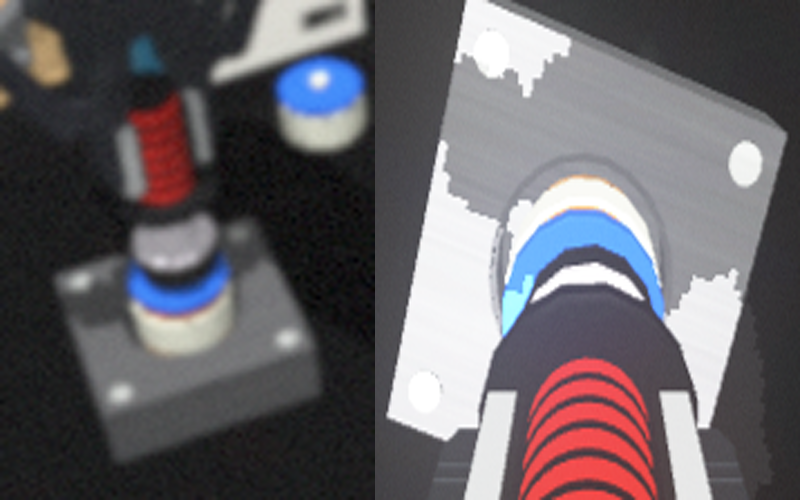

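Scene: black foot rim just over the blue cover, concentric. Continue more slowly.

>>> drive_tool(steps=[[0,0,0.002,0,0,0,-1],[0,0,0.004,0,0,0,-1],[0,0,0.006,0,0,0,-1],[0,0,0.008,0,0,0,-1],[0,0,0.01,0,0,0,-1]])

```text
clock: 11.08
tcp_pos: [0.587, 0.1701, 0.1106]
orientation: [-3.14, 0.0, -1.309]
contact_force: [0.9, 0.2, -1.6]
opening: 0.0223
```

>>> drive_tool(steps=[[0,0,0.002,0,0,0,-1],[0,0,0.004,0,0,0,-1],[0,0,0.006,0,0,0,-1],[0,0,0.008,0,0,0,-1],[0,0,0.01,0,0,0,-1]])

```text
clock: 11.5
tcp_pos: [0.587, 0.1701, 0.1091]
orientation: [-3.14, 0.0, -1.309]
contact_force: [1.1, 0.2, -1.1]
opening: 0.0223
```

>>> drive_tool(steps=[[0,0,0.002,0,0,0,-1],[0,0,0.004,0,0,0,-1],[0,0,0.006,0,0,0,-1],[0,0,0.008,0,0,0,-1]])

```text
clock: 11.83
tcp_pos: [0.5873, 0.1702, 0.1082]
orientation: [-3.139, 0.0, -1.309]
contact_force: [-0.6, 0.5, 2.1]
opening: 0.0225
```

>>> drive_tool(steps=[[0,0,0.002,0,0,0,-1],[0,0,0.004,0,0,0,-1],[0,0,0.006,0,0,0,-1],[0,0,0.008,0,0,0,-1]])

```text
clock: 12.17
tcp_pos: [0.5876, 0.1704, 0.1076]
orientation: [-3.138, 0.0, -1.309]
contact_force: [-2.0, -1.1, 7.6]
opening: 0.0227
```

>>> drive_tool(steps=[[0,0,0.002,0,0,0,-1],[0,0,0.004,0,0,0,-1],[0,0,0.006,0,0,0,-1]])

```text
clock: 12.42
tcp_pos: [0.5877, 0.1704, 0.1076]
orientation: [-3.138, 0.0, -1.309]
contact_force: [-2.3, -0.5, 10.5]
opening: 0.0224
```

>>> drive_tool(steps=[[0,0,0.005,0,0,0,-1],[0,0,0.006,0,0,0,-1],[0,0,0.007,0,0,0,-1]])

```text
clock: 12.67
tcp_pos: [0.5877, 0.1704, 0.1073]
orientation: [-3.138, 0.0, -1.31]
contact_force: [-2.7, 0.1, 8.4]
opening: 0.0223
```

>>> drive_tool(steps=[[0,0,0.005,0,0,0,-1],[0,0,0.007,0,0,0,-1],[0,0,0.009,0,0,0,-1]])

```text
clock: 12.92
tcp_pos: [0.5876, 0.1704, 0.1067]
orientation: [-3.138, 0.0, -1.31]
contact_force: [-1.8, -1.0, 7.4]
opening: 0.022
```

Past the peak, giving way. Continue gently.

>>> drive_tool(steps=[[0,0,0.005,0,0,0,-1],[0,0,0.007,0,0,0,-1],[0,0,0.009,0,0,0,-1]])

```text
clock: 13.17
tcp_pos: [0.5876, 0.1704, 0.1057]
orientation: [-3.138, 0.001, -1.31]
contact_force: [-2.1, -0.0, 4.7]
opening: 0.0227
```

>>> drive_tool(steps=[[0,0,0.005,0,0,0,-1],[0,0,0.007,0,0,0,-1],[0,0,0.009,0,0,0,-1]])

```text
clock: 13.42
tcp_pos: [0.5875, 0.1703, 0.1042]
orientation: [-3.138, 0.0, -1.31]
contact_force: [-1.2, 0.1, 1.1]
opening: 0.0221
```

>>> drive_tool(steps=[[0,0,0.004,0,0,0,-1],[0,0,0.006,0,0,0,-1],[0,0,0.008,0,0,0,-1]])

```text
clock: 13.67
tcp_pos: [0.5873, 0.1703, 0.1024]
orientation: [-3.138, 0.0, -1.31]
contact_force: [1.2, -0.6, -1.0]
opening: 0.0221
```

>>> drive_tool(steps=[[0,0,0.002,0,0,0,-1],[0,0,0.003,0,0,0,-1]])

```text
clock: 13.83
tcp_pos: [0.5873, 0.1703, 0.1018]
orientation: [-3.139, 0.0, -1.31]
contact_force: [-0.2, -0.1, 0.2]
opening: 0.0221
```

>>> drive_tool(steps=[[0,0,0.002,0,0,0,-1],[0,0,0.003,0,0,0,-1]])

```text
clock: 14.0
tcp_pos: [0.5874, 0.1703, 0.1017]
orientation: [-3.138, 0.0, -1.31]
contact_force: [-0.7, -0.6, 4.7]
opening: 0.0222
```

Hard stop reached (5.9 mm travel, force rising against stop). Lift off slowly.

>>> drive_tool(steps=[[0,0,-0.004,0,0,0,-1],[0,0,-0.01,0,0,0,-1],[0,0,-0.02,0,0,0,-1],[0,0,-0.035,0,0,0,-1],[0,0,-0.055,0,0,0,-1]])

```text
clock: 14.42
tcp_pos: [0.5872, 0.1702, 0.1098]
orientation: [-3.139, 0.0, -1.31]
contact_force: [-0.2, -0.5, -0.7]
opening: 0.0225
```

>>> drive_tool(steps=[[0,0,-0.05,0,0,0,-1],[0,0,-0.12,0,0,0,-1],[0,0,-0.22,0,0,0,-1],[0,0,-0.35,0,0,0,-1],[0,0,-0.45,0,0,0,-1]])

```text
clock: 14.83
tcp_pos: [0.5875, 0.1703, 0.1796]
orientation: [-3.137, 0.0, -1.31]
contact_force: [0.9, 0.8, -0.9]
opening: 0.0225
```

>>> drive_tool(steps=[[0,0.1,0,0,0,0,-1],[0,0.2,0,0,0,0,-1],[0,0.2,0,0,0,0,-1],[0,0.2,0,0,0,0,-1]])

```text
clock: 15.17
tcp_pos: [0.5587, 0.1626, 0.1806]
orientation: [-3.136, 0.001, -1.31]
contact_force: [-0.0, -0.1, -2.5]
opening: 0.0223
```

Run:
```python
from h import *
st()
a=save('scene','s12.png')[190:310,125:215,::-1]
w=save('wrist','w12.png')[60:280,170:390,::-1]
cv2.imwrite('pics/z12.png',np.hstack([cv2.resize(a,(375,500),interpolation=2),cv2.resize(w,(425,425),interpolation=2).repeat(1,0) if 0 else cv2.copyMakeBorder(cv2.resize(w,(425,425),interpolation=2),0,75,0,0,0)]))
```

```text
t 15.17 p [0.5587 0.1626 0.1806] o [-3.1358e+00  5.0000e-04 -1.3096e+00] F [-0.01 -0.1  -2.45] tq [ 0.042 -0.055 -0.023] op 0.0223
```

View pics/z12.png

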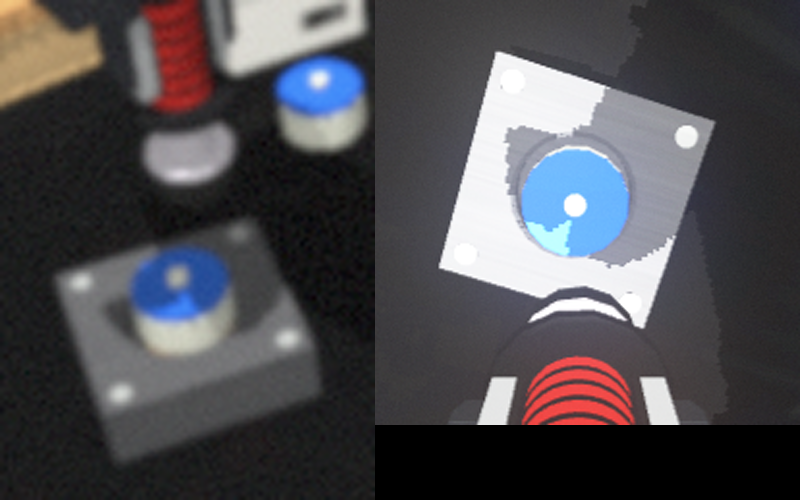

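Orange skirt gone, cover lower and level in both views (scene (167,255), wrist nub central). Returning the tool.

Run:
```python
from h import *
go(.5342,-.205,.185,-1.309)
```

```text
to go [ 2.3255  0.797  -0.0391] turn [-0.002   0.0002 -0.0002]
```

>>> drive_tool(steps=[[0.26,0.09,-0.02,-0.002,0,0,-1],[0.52,0.18,-0.03,-0.002,0,0,-1],[0.78,0.27,-0.04,-0.002,0,0,-1],[0.78,0.27,-0.04,-0.002,0,0,-1]])

```text
clock: 15.6
tcp_pos: [0.5509, 0.0274, 0.1861]
orientation: [3.14, -0.007, -1.323]
contact_force: [-0.8, -1.6, -1.6]
opening: 0.0222
```

>>> drive_tool(steps=[[0.26,0.09,-0.01,0,0,0,-1],[0.52,0.18,-0.01,0,0,0,-1],[0.78,0.27,-0.01,0,0,0,-1],[0.78,0.27,-0.01,0,0,0,-1]])

```text
clock: 15.93
tcp_pos: [0.54, -0.1051, 0.1887]
orientation: [3.139, -0.013, -1.332]
contact_force: [-0.5, -1.2, -1.7]
opening: 0.0224
```

Run:
```python
from h import *
st();go(.5342,-.205,.185,-1.309)
```

```text
t 15.93 p [ 0.54   -0.1051  0.1887] o [ 3.1386 -0.0127 -1.3321] F [-0.51 -1.21 -1.67] tq [-0.098 -0.004  0.03 ] op 0.0224
to go [0.6378 0.1952 0.0332] turn [ 0.001  -0.004  -0.0074]
```

>>> drive_tool(steps=[[0.25,0.08,0.03,0.001,-0.004,-0.0074,-1],[0.5,0.16,0.03,0.001,-0.004,-0.0074,-1],[0.637,0.195,0.03,0.001,-0.004,-0.0074,-1],[0.637,0.195,0.03,0.001,-0.004,-0.0074,-1],[0.637,0.195,0.03,0.001,-0.004,-0.0074,-1]])

```text
clock: 16.35
tcp_pos: [0.5344, -0.2073, 0.1853]
orientation: [-3.141, -0.001, -1.314]
contact_force: [-0.0, 0.7, -3.3]
opening: 0.0223
```

>>> drive_tool(steps=[[0,0,0,0,0,0,-1],[0,0,0,0,0,0,-1],[0,0,0,0,0,0,-1],[0,0,0,0,0,0,-1]])

```text
clock: 16.68
tcp_pos: [0.5348, -0.206, 0.1853]
orientation: [-3.141, -0.001, -1.311]
contact_force: [0.5, 0.3, -2.0]
opening: 0.0223
```

Run:
```python
from h import *
st();go(.5342,-.205,.09,-1.309)
```

```text
t 16.68 p [ 0.5348 -0.206   0.1853] o [-3.1413e+00 -5.0000e-04 -1.3115e+00] F [ 0.54  0.33 -1.98] tq [ 0.005 -0.033  0.019] op 0.0223
to go [-0.0077  0.0027  0.6354] turn [-0.0001 -0.0002 -0.0008]
```

>>> drive_tool(steps=[[-0.007,0.003,0.15,0,0,0,-1],[-0.007,0.003,0.3,0,0,0,-1],[-0.007,0.003,0.45,0,0,0,-1],[-0.007,0.003,0.55,0,0,0,-1],[-0.007,0.003,0.6,0,0,0,-1]])

```text
clock: 17.1
tcp_pos: [0.5332, -0.2038, 0.0933]
orientation: [3.139, 0.002, -1.31]
contact_force: [0.5, 0.6, -0.9]
opening: 0.0223
```

>>> drive_tool(steps=[[0,0,0,0,0,0,-1],[0,0,0,0,0,0,-1],[0,0,0,0,0,0,-1]])

```text
clock: 17.35
tcp_pos: [0.534, -0.2037, 0.0942]
orientation: [3.141, 0.001, -1.31]
contact_force: [-0.0, 0.2, -1.6]
opening: 0.0222
```

Run:
```python
from h import *
st();go(.5342,-.205,.0624,-1.309)
save('wrist','w13.png')
a=save('scene','s13.png')[150:270,310:420,::-1]; cv2.imwrite('pics/s13z.png',cv2.resize(a,(550,600),interpolation=2))
```

```text
t 17.35 p [ 0.534  -0.2037  0.0942] o [ 3.1407e+00  7.0000e-04 -1.3096e+00] F [-0.04  0.23 -1.59] tq [ 0.026  0.039 -0.038] op 0.0222
to go [0.0091 0.001  0.2121] turn [ 0.0003  0.0002 -0.0002]
```

View pics/w13.png

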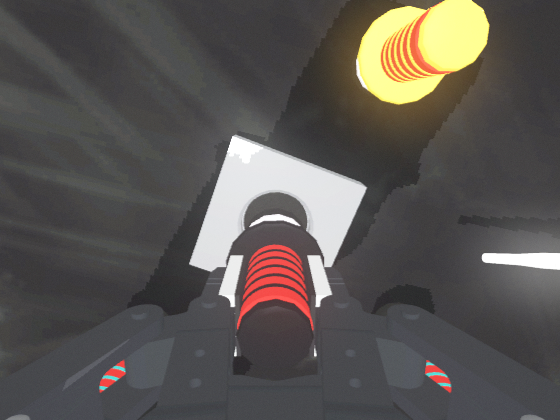

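View pics/s13z.png

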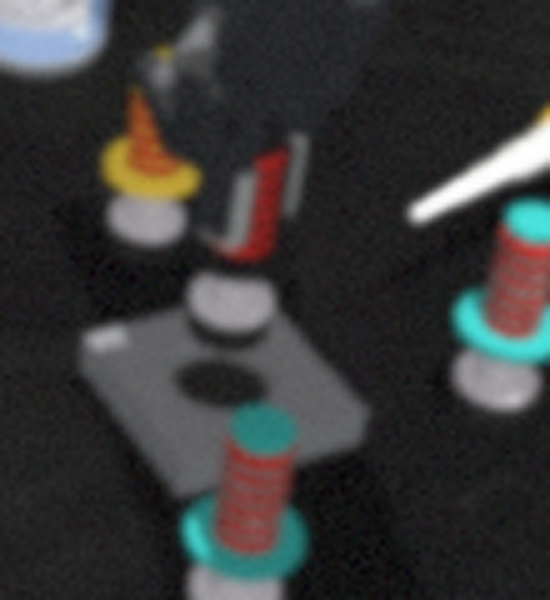

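Foot is centred over the socket (wrist socket (275,215), foot (273,222)). Lower.

>>> drive_tool(steps=[[0.009,0,0.04,0,0,0,-1],[0.009,0,0.08,0,0,0,-1],[0.009,0,0.12,0,0,0,-1],[0.009,0,0.15,0,0,0,-1],[0.009,0,0.18,0,0,0,-1]])

```text
clock: 17.87
tcp_pos: [0.5341, -0.2052, 0.0667]
orientation: [3.14, 0.001, -1.31]
contact_force: [-0.8, -0.0, -1.8]
opening: 0.0224
```

>>> drive_tool(steps=[[0,0,0.005,0,0,0,-1],[0,0,0.01,0,0,0,-1],[0,0,0.01,0,0,0,-1]])

```text
clock: 18.12
tcp_pos: [0.534, -0.2051, 0.0649]
orientation: [3.14, 0.001, -1.31]
contact_force: [-0.1, 0.2, -1.9]
opening: 0.0223
```

Run:
```python
from h import *
st();go(.5342,-.205,.0614,-1.309)
```

```text
t 18.12 p [ 0.534  -0.2051  0.0649] o [ 3.1402e+00  1.0000e-03 -1.3099e+00] F [-0.08  0.23 -1.94] tq [ 0.036 -0.008 -0.027] op 0.0223
to go [-0.0002 -0.0015  0.0233] turn [ 0.0005  0.0003 -0.0003]
```

>>> drive_tool(steps=[[0,0,0.005,0.0005,0,0,-1],[0,0,0.01,0.0005,0,0,-1],[0,0,0.015,0.0005,0,0,-1],[0,0,0.02,0.0005,0,0,-1],[0,0,0.024,0.0005,0,0,-1]])

```text
clock: 18.53
tcp_pos: [0.534, -0.2051, 0.0614]
orientation: [-3.141, 0.001, -1.31]
contact_force: [-2.1, 0.3, 8.1]
opening: 0.0222
```

>>> drive_tool(steps=[[0,0,0.002,0,0,0,-1],[0,0,0.004,0,0,0,-1],[0,0,0.004,0,0,0,-1]])

```text
clock: 18.78
tcp_pos: [0.5341, -0.2052, 0.0614]
orientation: [-3.141, 0.001, -1.31]
contact_force: [-1.1, 0.4, 5.1]
opening: 0.0222
```

Seated on the socket floor at the grasp height. Release.

>>> drive_tool(steps=[[0,0,0,0,0,0,-0.3],[0,0,0,0,0,0,-0.2],[0,0,0,0,0,0,0],[0,0,0,0,0,0,0.3],[0,0,0,0,0,0,0.6]], grip_force=40)

```text
clock: 19.2
tcp_pos: [0.5341, -0.2052, 0.0614]
orientation: [-3.141, 0.001, -1.31]
contact_force: [0.4, 0.9, 0.0]
opening: 0.0656
```

>>> drive_tool(steps=[[0,0,0,0,0,0,1],[0,0,0,0,0,0,1],[0,0,0,0,0,0,1],[0,0,0,0,0,0,1]])

```text
clock: 19.53
tcp_pos: [0.5341, -0.2052, 0.0613]
orientation: [-3.141, 0.001, -1.31]
contact_force: [-0.1, 0.2, 0.5]
opening: 0.0853
```

Run:
```python
from h import *
st()
save('wrist','w14.png')
a=save('scene','s14.png')[150:270,310:420,::-1]; cv2.imwrite('pics/s14z.png',cv2.resize(a,(550,600),interpolation=2))
```

```text
t 19.53 p [ 0.5341 -0.2052  0.0613] o [-3.1412e+00  8.0000e-04 -1.3101e+00] F [-0.08  0.21  0.53] tq [-0.003  0.004 -0.05 ] op 0.0853
```

View pics/w14.png

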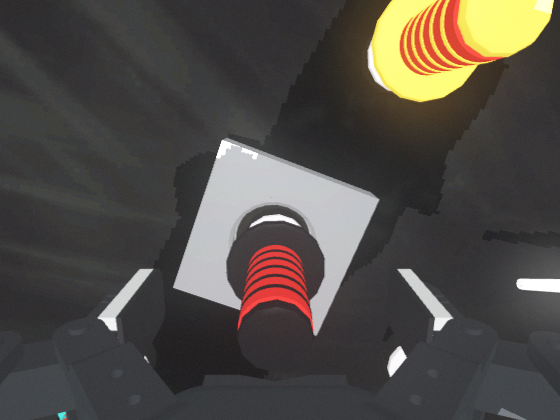

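Tool stands free in the socket, upright (top disc (275,335)), fingers clear. Retreat straight up, then away.

>>> drive_tool(steps=[[0,0,-0.1,0,0,0,1],[0,0,-0.25,0,0,0,1],[0,0,-0.45,0,0,0,1],[0,0,-0.7,0,0,0,1],[0,0,-0.95,0,0,0,1]])

```text
clock: 20.05
tcp_pos: [0.5333, -0.2051, 0.2048]
orientation: [3.141, 0.002, -1.31]
contact_force: [0.7, -1.2, -0.4]
opening: 0.0854
```

>>> drive_tool(steps=[[0.25,0.2,-0.2,0,0,0,1],[0.5,0.4,-0.3,0,0,0,1],[0.7,0.5,-0.3,0,0,0,1],[0.7,0.5,-0.3,0,0,0,1],[0.7,0.5,-0.3,0,0,0,1]])

```text
clock: 20.47
tcp_pos: [0.4854, -0.332, 0.2507]
orientation: [3.14, -0.003, -1.319]
contact_force: [-1.0, -0.0, -0.6]
opening: 0.0852
```

>>> drive_tool(steps=[[0.25,0.1,0,0,0,0,1],[0.5,0.2,0,0,0,0,1],[0.7,0.3,0,0,0,0,1],[0.7,0.3,0,0,0,0,1],[0.7,0.3,0,0,0,0,1]])

```text
clock: 20.88
tcp_pos: [0.4668, -0.4463, 0.25]
orientation: [3.139, -0.002, -1.322]
contact_force: [1.0, 1.2, -0.3]
opening: 0.0857
```

Run:
```python
from h import *
st()
s=save('scene','s15.png')[:,:,::-1]; t=save('top','t15.png')[:,:,::-1]
cv2.imwrite('pics/z15.png',np.hstack([cv2.resize(s[190:310,125:215],(400,533),interpolation=2),cv2.resize(s[150:270,310:400],(400,533),interpolation=2)]))
```

```text
t 20.88 p [ 0.4668 -0.4463  0.25  ] o [ 3.1385e+00 -1.7000e-03 -1.3224e+00] F [ 0.96  1.2  -0.34] tq [ 0.103 -0.042  0.062] op 0.0857
```

View pics/z15.png

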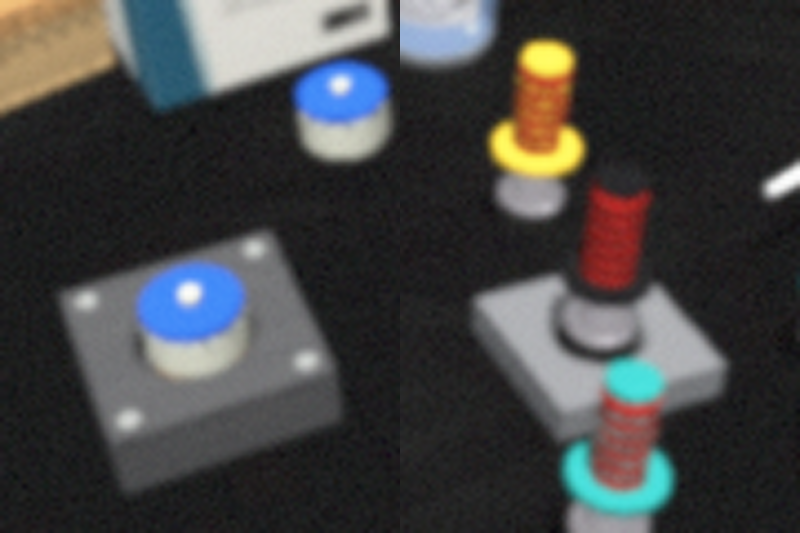

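View pics/t15.png

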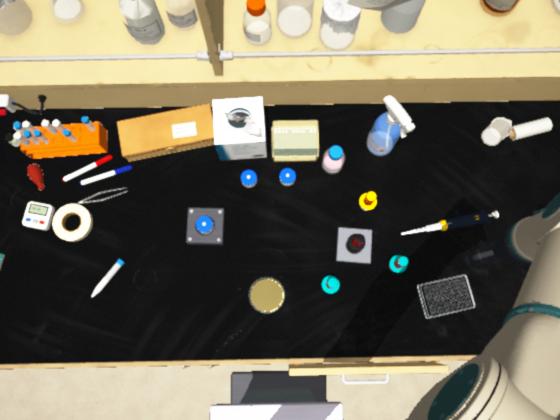

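The cover sits level with no orange showing, the red tool stands upright in its rest, and everything else is in its original place. I'll settle the arm and hand in.

>>> drive_tool(steps=[[0,0,0,0,0,0,1],[0,0,0,0,0,0,1],[0,0,0,0,0,0,1]])

```text
clock: 21.23
tcp_pos: [0.4699, -0.441, 0.2503]
orientation: [3.141, 0.001, -1.314]
contact_force: [0.2, -1.5, 0.1]
opening: 0.0854
```

Run:
```python
from h import *
st(); print(manip.hand_in())
```

```text
t 21.23 p [ 0.4699 -0.441   0.2503] o [ 3.1408e+00  7.0000e-04 -1.3142e+00] F [ 0.19 -1.5   0.06] tq [ 0.002 -0.012  0.012] op 0.0854
the job is handed in; nothing more can be done
None
```

The cover is pressed home and level, the red tool is back upright in its rest, and I handed the job in at about 21 s.

- **Pressing:** I pressed at roughly 3–5 mm/s with the tool upright. The wrist force read at most 10.5 N, about 12.5 N on the cover once the tool's weight is added. The force then fell away, and the foot met the hard stop after about 5.9 mm of travel, where I stopped at about 7 N. The force was read only at the end of each move, so any brief peaks in between were not seen.
- **Last pictures:** No orange skirt shows and the cover looks level. The tool stands freely in its socket. The cassettes, dish, bottle and look-alike tools appear where they were at the start.
- **Disagreement:** The wrist camera put things about 5 mm farther in x than the fixed cameras. All views agreed on the tool-to-cover offset within about 2 mm, so I aligned by that.

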